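# Turn the rack insert round, load the sample jars and lock the caddy

## Robot

A 6-joint arm with a two-finger parallel gripper is mounted at the origin on the work surface. World frame = base frame: x ahead of the robot, y to its left, z up, the work surface at z = 0. Lengths are in m, angles in degrees, forces in N, time in s.
With the tool pointing down it reaches from about 0.3 to 0.85 m from the base axis. Payload 5.4 kg.
Tool frame: the origin (TCP) lies midway between the tips of the shut fingers; the grasp point (between the pads) lies 19 mm behind it; z points along the fingers, y is the line along which they close (so a half turn about z gives the same grasp; the last joint's range is limited). The gripper opens to 85 mm and grips with 20 to 120 N. Pads are 22 mm wide; open, the fingers measure 114 mm over their backs; the gripper's body (76 mm by 85 mm) begins 54 mm behind the grasp point. The pads swing forward as they close: fully open they stand 13 mm farther back than shut.
Start: joints at [-79.475, 9.076, 91.501, -0, 79.423, -12.038], TCP at [0.221, -0.531, 0.231] pointing down, gripper open.
Joint ranges: [-166.64, 166.64], [-54.1, 131.32], [10.49, 154.53], [-73.88, 253.88], [9.74, 151.15], [-171.62, 171.62]. Speed limits (degrees/s): [147.25, 147.25, 180, 180, 180, 180].

## Interface

Orientations are given as a 3x3 rotation matrix whose columns are the frame's x, y, z axes.
In Python, from bench import arm, state, imaging gives the robot as it stands. Calls block until the motion is done:
- arm.move_to(position, orientation): joint-space move of the TCP to a pose.
- arm.movel(position, ori=None, max_speed=0.15, until_force=None): straight line of the TCP; ori=None keeps the orientation; max_speed is the mean speed in m/s. With until_force (N) it stops when the force on the tool has changed by that much, and returns True; else False.
- arm.move_joints(angles): joint-space move.
- arm.command_gripper(opening, effort=None): finger opening in m; effort is the grip in N (None keeps the last); returns when the fingers have stopped.
- arm.pause(seconds).
- arm.inverse_kinematics(position, orientation): joint angles nearest the present ones, or None.
- state(): the state.
- imaging.read_camera(name): name is "scene" or "top"; returns a dict with "color" (384x512x3 uint8, red, green, blue), "fx", "fy", "cx", "cy" (pixels), "position" and "attitude" of the camera in the world. Camera axes: x right, y down, z forward; pixel columns grow to the right and rows downward; lengths in m; the calibration is good to about 2 mm. A picture is of the moment at which its call begins. There is no depth.
A pose or a line that the arm cannot do raises arm.PlanningError and nothing moves.
- arm.hand_in(): hands the job in; it is judged then, once.
Trained networks look in a picture, given as the dict that the camera call returned (one of the last four; its "shot" number tells which), for a name from the list of things; names that differ only in an ending like _2 or _b are one class to them, and where a whole thing is asked for, a point or a joint stands for the part that bears it (a point fixed in the world has none). Each returns a list of dicts, best first, with "confidence" (0 to 1); they miss things now and then, are a little off and sometimes report something else, mostly with a low value. They report only what shows in the picture. A call takes as long as a camera call. They do not tell look-alikes from the thing itself.
- imaging.look_for(picture, thing): "uv" ([column, row] in pixels, amid what is visible of it).
The state is a dict: "time": time; "joint_pos": joint angles; "joint_vel": joint speeds; "joint_torque": joint torques, N m; "tcp_pos": TCP position; "tcp_rot": TCP orientation; "contact_force": force on the tool from outside, world axes, zero at the start; "moment": the same for the moment, N m; "opening": finger opening in m; "finger_force": force on a finger pad.
Only numpy, scipy, OpenCV 4.12 (cv2) and the standard library are available. Lean on these libraries where they do the work, as an engineer would, in place of code of your own. Each camera call takes 0.05 s, during which the arm holds its last target. There are 200 camera calls.

## Task

The rack insert of the flame-test sample caddy was put in back to front: first lift it clear of its housing, turn it half a turn and seat it fully down again, with its red tall end plate at the end away from the yellow keeper bar. Then stand every sample jar from the spill tray upright and fully down in a well of its own cap colour, one jar to a well, with the keeper bar still open, and last of all swing the keeper bar shut until it has snapped home behind its ball catch. Leave the spray bottles and the gas cartridge where they stand.

Things in the scene. Friction and masses are not known exactly. Their poses are not given: they have to be found in the camera images.
- housing: Cream open housing of the caddy, fixed. Origin: centre of its underside, on the bench; x along it towards the keeper bar end, y towards the ball catch. Inside 229 (x) x 139 (y) mm, floor 5 mm, walls 6 mm, flared rim top 37 mm up. Grey hinge block (x 108, y -93, 41 mm high) and catch block (x 120, y 94, 33 mm high) stand outside it.
- insert: White rack insert 224 (x) x 134 (y) mm, 0.4 kg, 2.5 mm play each side in the housing. Origin: centre of its underside, 5 mm above the bench when seated. Two rows of three wells, walls 26 mm high: orange floors at y +35, blue at y -35. Red end plate at its -x end, 52 mm high; +x end a low ledge. At the start turned half a turn; seated right, its axes are the housing's.
- insert_handle (a point): Middle of the black handle on the insert's centre line (35 mm above the insert's underside). The handle is 50 mm long (insert x) and 18 mm thick (insert y), top at 45 mm; fingers can go down in the two middle wells beside it, whose floors are 4 mm above the underside. Axes as the insert's.
- insert_tall_end (a point): Middle of the top edge of the insert's red tall end plate (insert x -108, 52 mm up). In the correct position it is at the housing end away from the keeper bar.
- keeper (a joint): Angle of the yellow keeper bar about its upright hinge pin, rad: 0 shut (bar along housing y, over the insert's low ledge), grows as its free end swings out level (at 1.57 it points along housing +x; at most 1.7). It stays where left; in the last 0.2 rad it rides over a sprung ball (about 4 N at the knob) that pops up behind it and holds it at 0, against a stop.
- keeper_hinge (a point): Hinge axis (upright) of the keeper bar, at bar mid height, 48 mm above the bench, at x 108, y -90 of the housing. The bar is 16 mm wide and 12 mm high, its underside 42 mm above the bench, and reaches 195 mm from the hinge.
- keeper_knob (a point): Middle of the upright round black knob on the bar, 20 mm in diameter and 30 mm high (from 54 to 84 mm above the bench), 183 mm from the hinge axis. The bar is swung by it.
- tray: Cream spill tray 270 x 290 mm, rim 18 mm high, floor 5 mm thick with a grey-green mat, fixed to the bench; the jars stand on it at the start. Origin: centre of its underside.
- spray_purple: Bystander: purple spray bottle with black trigger head, 84 mm wide, 206 mm high. Origin: centre of its underside.
- spray_white: Bystander: white spray bottle with black trigger head, 84 mm wide, 206 mm high. Origin: centre of its underside.
- gas_cartridge: Bystander: red gas cartridge with an unlit burner, 90 mm wide, 154 mm high. Origin: centre of its underside.
- well_orange1 (a point): Centre of the floor of a well with orange floor, 52 x 52 mm, 18 mm partitions between wells (x -70, y +35 mm on the insert).
- well_orange2 (a point): Centre of the floor of a well with orange floor, 52 x 52 mm, 18 mm partitions between wells (x 0, y +35 mm on the insert).
- well_orange3 (a point): Centre of the floor of a well with orange floor, 52 x 52 mm, 18 mm partitions between wells (x +70, y +35 mm on the insert).
- well_blue1 (a point): Centre of the floor of a well with blue floor, 52 x 52 mm, 18 mm partitions between wells (x -70, y -35 mm on the insert).
- well_blue2 (a point): Centre of the floor of a well with blue floor, 52 x 52 mm, 18 mm partitions between wells (x 0, y -35 mm on the insert).
- well_blue3 (a point): Centre of the floor of a well with blue floor, 52 x 52 mm, 18 mm partitions between wells (x +70, y -35 mm on the insert).
- jar_orange1_mid (a point): Centre (half-way up) of a round glass sample jar with orange cap, 44 mm in diameter, 76 mm high, 0.14 kg, closed; z along its axis towards the cap. May be absent.
- jar_orange2_mid (a point): Centre (half-way up) of a round glass sample jar with orange cap, 44 mm in diameter, 76 mm high, 0.14 kg, closed; z along its axis towards the cap. May be absent.
- jar_orange3_mid (a point): Centre (half-way up) of a round glass sample jar with orange cap, 44 mm in diameter, 76 mm high, 0.14 kg, closed; z along its axis towards the cap. May be absent.
- jar_blue1_mid (a point): Centre (half-way up) of a round glass sample jar with blue cap, 44 mm in diameter, 76 mm high, 0.14 kg, closed; z along its axis towards the cap. May be absent.
- jar_blue2_mid (a point): Centre (half-way up) of a round glass sample jar with blue cap, 44 mm in diameter, 76 mm high, 0.14 kg, closed; z along its axis towards the cap. May be absent.
- jar_blue3_mid (a point): Centre (half-way up) of a round glass sample jar with blue cap, 44 mm in diameter, 76 mm high, 0.14 kg, closed; z along its axis towards the cap. May be absent.
Things that resemble listed ones, but are neither listed nor needed, are in the scene too. What is shaped like the part that bears jar_orange2_mid but green or turquoise is not meant.

How it is judged (in metres and radians):
On the way, in this order (a step that is already met when the one before it is completed fails the run):
1. the insert has been lifted clear above the housing, the keeper bar open (z of insert in the frame of housing above 0.042 m and value of joint keeper above 0.3 rad), for 0.1 s.
2. the insert is seated again, turned round, and the keeper bar still open (z of insert in the frame of housing below 0.009 m and x of insert_tall_end in the frame of housing below -0.09 m and horizontal distance between insert and housing below 0.006 m and angle between insert's own z axis and vertical below 0.04 rad and value of joint keeper above 0.3 rad), for 0.2 s.
3. every jar stands in a well of its colour, the insert seated and the keeper bar still open (all of step 2 and (horizontal distance between jar_orange1_mid and well_orange1 below 0.01 m or horizontal distance between jar_orange1_mid and well_orange2 below 0.01 m or horizontal distance between jar_orange1_mid and well_orange3 below 0.01 m) and z of each of jar_orange1_mid, jar_orange2_mid, jar_orange3_mid, jar_blue1_mid, jar_blue2_mid, jar_blue3_mid in the frame of insert below 0.046 m and angle between each of jar_orange1_mid, jar_orange2_mid, jar_orange3_mid, jar_blue1_mid, jar_blue2_mid, jar_blue3_mid's own z axis and vertical below 0.12 rad and (horizontal distance between jar_orange2_mid and well_orange1 below 0.01 m or horizontal distance between jar_orange2_mid and well_orange2 below 0.01 m or horizontal distance between jar_orange2_mid and well_orange3 below 0.01 m) and (horizontal distance between jar_orange3_mid and well_orange1 below 0.01 m or horizontal distance between jar_orange3_mid and well_orange2 below 0.01 m or horizontal distance between jar_orange3_mid and well_orange3 below 0.01 m) and (horizontal distance between jar_blue1_mid and well_blue1 below 0.01 m or horizontal distance between jar_blue1_mid and well_blue2 below 0.01 m or horizontal distance between jar_blue1_mid and well_blue3 below 0.01 m) and (horizontal distance between jar_blue2_mid and well_blue1 below 0.01 m or horizontal distance between jar_blue2_mid and well_blue2 below 0.01 m or horizontal distance between jar_blue2_mid and well_blue3 below 0.01 m) and (horizontal distance between jar_blue3_mid and well_blue1 below 0.01 m or horizontal distance between jar_blue3_mid and well_blue2 below 0.01 m or horizontal distance between jar_blue3_mid and well_blue3 below 0.01 m)), for 0.2 s.
At the end, for the whole second after the job is handed in: Insert fully down (within 4 mm), centred within 6 mm and level, red end plate away from the keeper; every jar present in a well of its cap colour (within 10 mm of its centre, 4 mm of fully down, upright within 0.12 rad); keeper bar past its catch (under 0.04 rad); insert at rest (z of insert in the frame of housing below 0.009 m and x of insert_tall_end in the frame of housing below -0.09 m and horizontal distance between insert and housing below 0.006 m and angle between insert's own z axis and vertical below 0.04 rad and (horizontal distance between jar_orange1_mid and well_orange1 below 0.01 m or horizontal distance between jar_orange1_mid and well_orange2 below 0.01 m or horizontal distance between jar_orange1_mid and well_orange3 below 0.01 m) and z of each of jar_orange1_mid, jar_orange2_mid, jar_orange3_mid, jar_blue1_mid, jar_blue2_mid, jar_blue3_mid in the frame of insert below 0.046 m and angle between each of jar_orange1_mid, jar_orange2_mid, jar_orange3_mid, jar_blue1_mid, jar_blue2_mid, jar_blue3_mid's own z axis and vertical below 0.12 rad and (horizontal distance between jar_orange2_mid and well_orange1 below 0.01 m or horizontal distance between jar_orange2_mid and well_orange2 below 0.01 m or horizontal distance between jar_orange2_mid and well_orange3 below 0.01 m) and (horizontal distance between jar_orange3_mid and well_orange1 below 0.01 m or horizontal distance between jar_orange3_mid and well_orange2 below 0.01 m or horizontal distance between jar_orange3_mid and well_orange3 below 0.01 m) and (horizontal distance between jar_blue1_mid and well_blue1 below 0.01 m or horizontal distance between jar_blue1_mid and well_blue2 below 0.01 m or horizontal distance between jar_blue1_mid and well_blue3 below 0.01 m) and (horizontal distance between jar_blue2_mid and well_blue1 below 0.01 m or horizontal distance between jar_blue2_mid and well_blue2 below 0.01 m or horizontal distance between jar_blue2_mid and well_blue3 below 0.01 m) and (horizontal distance between jar_blue3_mid and well_blue1 below 0.01 m or horizontal distance between jar_blue3_mid and well_blue2 below 0.01 m or horizontal distance between jar_blue3_mid and well_blue3 below 0.01 m) and value of joint keeper below 0.04 rad and linear speed of insert below 0.02 m/s); the robot touches nothing.
It fails at once if the purple spray bottle is moved more than 30 mm (distance of spray_purple from where it was at the start of the episode above 0.03 m).
It fails at once if the white spray bottle is moved more than 30 mm (distance of spray_white from where it was at the start of the episode above 0.03 m).
It fails at once if the gas cartridge is moved more than 30 mm (distance of gas_cartridge from where it was at the start of the episode above 0.03 m).
Of jar_orange1, jar_orange2, jar_orange3, jar_blue1, jar_blue2, jar_blue3 only 4 to 6 are there at a start; the rules pass over those that are not, and their reading is None.
At some moment in a run one of jar_orange1, jar_orange2, jar_orange3, jar_blue1, jar_blue2, jar_blue3 may be knocked a few centimetres aside while the robot is not near it.
Once in a run the grip may slacken for a moment while it holds something.
It also fails if it takes over 210 s, if anything falls off the work surface, if the arm or the gripper's body presses on something with over 40 N, if the wrist force passes 120 N, or if a joint passes its speed limit or range.

## Working session

There is one attempt and no reset: what is moved stays moved. The work goes in short steps, each a Python script; the robot and the scene stay as the last script left them, time stands still between calls to the robot, and variables do not carry over. Pictures are saved under pics/ and viewed, at most 14 in all, crops included, and the job is handed in when it is done.

```bash
mkdir -p pics; ls; cat > h.py <<'E'
import numpy as np, cv2
from bench import arm, state, imaging
def shot(n,f=None):
    p=imaging.read_camera(n)
    if f: cv2.imwrite('pics/'+f,cv2.cvtColor(p['color'],cv2.COLOR_RGB2BGR))
    return p
def ray(p,uv):
    d=np.array([(uv[0]-p['cx'])/p['fx'],(uv[1]-p['cy'])/p['fy'],1.])
    return np.array(p['position']),np.array(p['attitude'])@d
def at_z(p,uv,z):
    o,d=ray(p,uv); return o+d*(z-o[2])/d[2]
def proj(p,X):
    c=np.array(p['attitude']).T@(np.asarray(X)-p['position']); return np.array([p['fx']*c[0]/c[2]+p['cx'],p['fy']*c[1]/c[2]+p['cy']])
def tri(p,a,q,b):
    o1,d1=ray(p,a);o2,d2=ray(q,b)
    s=np.linalg.lstsq(np.c_[d1,-d2],o2-o1,rcond=None)[0]
    x,y=o1+s[0]*d1,o2+s[1]*d2
    return (x+y)/2,np.linalg.norm(x-y)
def down(yaw): # yaw (deg) = direction of tool y (closing line), tool z down
    a=np.radians(yaw); y=np.array([np.cos(a),np.sin(a),0]); z=np.array([0,0,-1.])
    return np.c_[np.cross(y,z),y,z]
E
python3 - <<'E'
from h import *
t=shot('top','t0.png'); s=shot('scene','s0.png')
np.set_printoptions(precision=3,suppress=True)
for n,p in(('top',t),('scene',s)):
    print(n,p['fx'],p['position'],np.array(p['attitude']).ravel())
    for k in ['housing','insert','insert_handle','insert_tall_end','keeper','keeper_hinge','keeper_knob','tray','spray_purple','spray_white','gas_cartridge','jar_orange1_mid','jar_blue1_mid','well_orange1','well_blue1']:
        r=imaging.look_for(p,k); print(k,[(np.round(x['uv']).tolist(),round(x['confidence'],2)) for x in r][:7])
E
```

```text
pics
top 398.25780031036777 [0.465 0.021 1.422] [ 0.013 -0.995  0.097 -1.    -0.013  0.     0.001 -0.097 -0.995]
housing [([214.0, 227.0], 0.81)]
insert [([187.0, 210.0], 0.68)]
insert_handle [([191.0, 212.0], 0.77)]
insert_tall_end [([189.0, 212.0], 0.85)]
keeper [([213.0, 229.0], 0.7), ([190.0, 212.0], 0.38)]
keeper_hinge [([215.0, 226.0], 0.84), ([188.0, 214.0], 0.36)]
keeper_knob [([249.0, 219.0], 0.68)]
tray [([322.0, 216.0], 0.79), ([190.0, 211.0], 0.48), ([247.0, 218.0], 0.22)]
spray_purple [([102.0, 178.0], 0.68)]
spray_white [([403.0, 184.0], 0.87), ([189.0, 210.0], 0.57)]
gas_cartridge [([337.0, 185.0], 0.74), ([404.0, 185.0], 0.32)]
jar_orange1_mid [([193.0, 211.0], 0.21)]
jar_blue1_mid []
well_orange1 [([190.0, 212.0], 0.69)]
well_blue1 [([189.0, 211.0], 0.59)]
scene 403.2580179265689 [ 0.936 -0.593  1.128] [ 0.891  0.379 -0.251  0.455 -0.753  0.476 -0.008 -0.538 -0.843]
housing [([248.0, 158.0], 0.6), ([265.0, 138.0], 0.25)]
insert [([261.0, 138.0], 0.6)]
insert_handle [([262.0, 138.0], 0.97), ([223.0, 234.0], 0.51)]
insert_tall_end [([259.0, 135.0], 0.58)]
keeper [([226.0, 173.0], 0.66), ([250.0, 161.0], 0.3)]
keeper_hinge [([246.0, 162.0], 0.91)]
keeper_knob [([228.0, 173.0], 0.82), ([263.0, 138.0], 0.28)]
tray [([193.0, 245.0], 0.7), ([202.0, 267.0], 0.53)]
spray_purple [([322.0, 80.0], 0.8), ([163.0, 336.0], 0.51), ([263.0, 136.0], 0.46)]
spray_white [([163.0, 334.0], 0.56)]
gas_cartridge [([307.0, 209.0], 0.59)]
jar_orange1_mid [([264.0, 140.0], 0.18)]
jar_blue1_mid []
well_orange1 [([260.0, 138.0], 0.81), ([318.0, 83.0], 0.38)]
well_blue1 [([260.0, 137.0], 0.97)]
```

```bash
python3 - <<'E'
import cv2
for n,(r,c) in {'t0':((120,340),(80,440)),'s0':((50,380),(120,400))}.items():
    i=cv2.imread(f'pics/{n}.png')[r[0]:r[1],c[0]:c[1]]
    cv2.imwrite(f'pics/{n}c.png',cv2.resize(i,None,fx=min(800/i.shape[1],600/i.shape[0]),fy=min(800/i.shape[1],600/i.shape[0]),interpolation=cv2.INTER_CUBIC))
E
```

```text
(no output)
```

View pics/t0c.png

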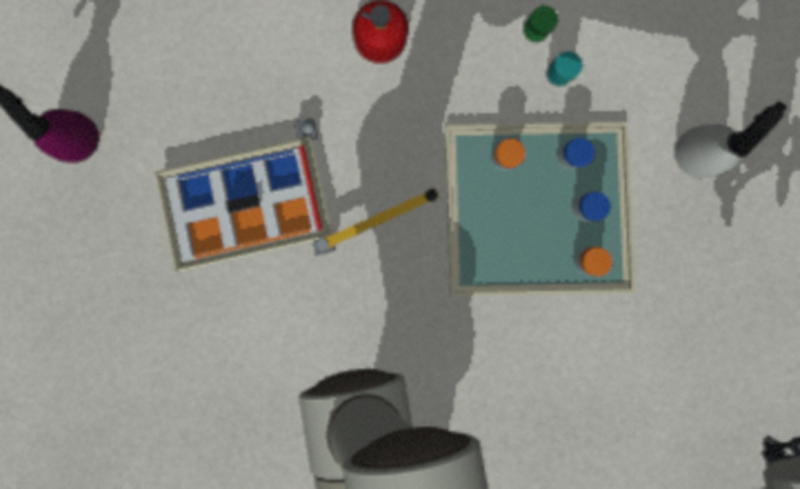

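View pics/s0c.png

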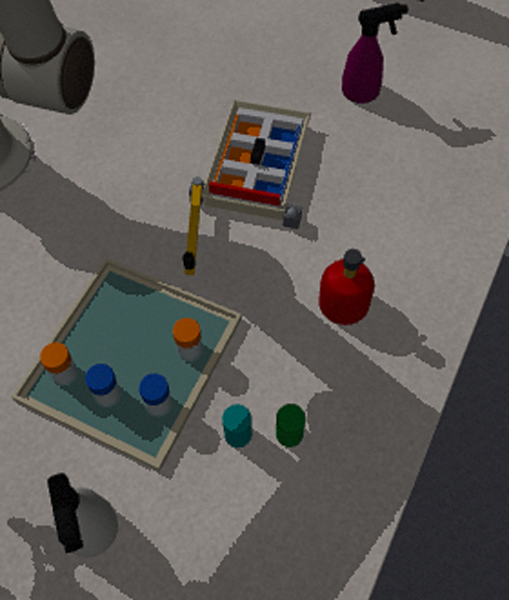

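The top view (full pixels = crop/2.22+(80,120)) shows the housing at about (188,212) with red plate at its keeper end, the keeper well open with its knob at about (274,207), four jars in the tray, and turquoise and green decoys outside it. The scene view agrees. I'll zoom in on the caddy.

```bash
python3 - <<'E'
import cv2,numpy as np
a=cv2.imread('pics/t0.png')[175:250,145:285]; b=cv2.imread('pics/s0.png')[95:205,205:295]
A=cv2.resize(a,None,fx=5.6,fy=5.6,interpolation=cv2.INTER_CUBIC); cv2.imwrite('pics/zt.png',A)
cv2.imwrite('pics/zs.png',cv2.resize(b,None,fx=5.4,fy=5.4,interpolation=cv2.INTER_CUBIC))
E
```

```text
(no output)
```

View pics/zt.png

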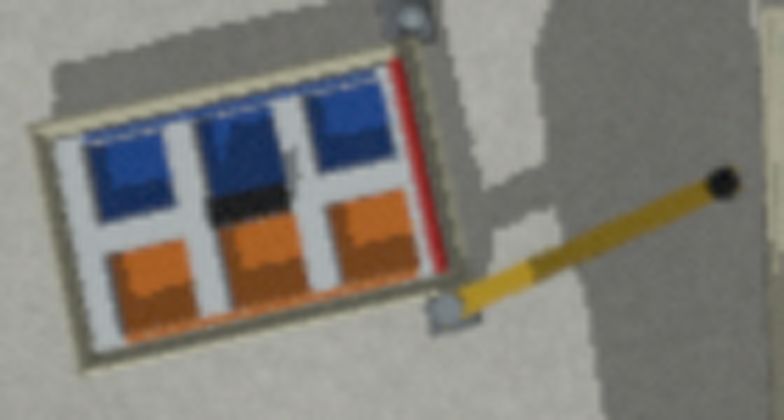

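View pics/zs.png

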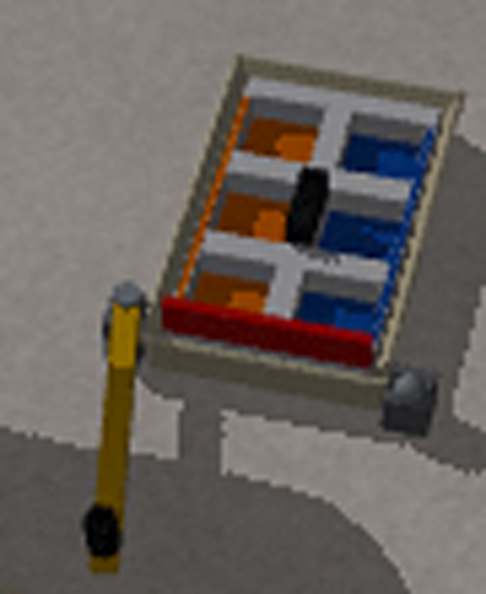

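Corner positions are readable in both zooms (rim top corners, red plate, and the knob at zoom (724,182) and (103,515)). I'll fit the housing pose and triangulate the jars.

```bash
python3 - <<'E'
from h import *
from scipy.optimize import least_squares
np.set_printoptions(precision=4,suppress=True)
t=shot('top'); s=shot('scene')
T=lambda a:(np.array(a)+.5)/5.6-.5+[145,175]
S=lambda a:(np.array(a)+.5)/5.4-.5+[205,95]
sg=np.array([[-1,1],[1,-1],[-1,-1],[1,1]])
ct=[(30,122),(462,292),(82,373)]; cs=[(462,95),(150,340),(238,57),(388,378)]
def world(q,x,y,z): c,n=np.cos(q[2]),np.sin(q[2]); return np.array([q[0]+c*x-n*y,q[1]+n*x+c*y,z])
def res(q,use='ts'):
    r=[]
    if 't' in use:
        for k,c in zip(sg,ct): r+=list(proj(t,world(q,k[0]*q[3],k[1]*q[4],.037))-T(c))
    if 's' in use:
        for k,c in zip(sg,cs): r+=list(proj(s,world(q,k[0]*q[3],k[1]*q[4],.037))-S(c))
    return r
for u in('ts','t','s'):
    f=least_squares(res,[.5,.25,-1.4,.122,.077],args=(u,)); print(u,f.x,np.degrees(f.x[2]),np.round(f.fun,1))
    if u=='ts': q=f.x
q=least_squares(res,q).x
kn,e=tri(t,T((724,182)),s,S((103,512))); print('knob',kn,e, at_z(t,T((724,182)),.084))
hg=world(q,.108,-.09,.048); kk=at_z(t,T((724,182)),.084)
d=kk-hg; print('hinge',hg,'r',np.hypot(d[0],d[1]),'angle',np.degrees(np.pi/2+q[2]-np.arctan2(d[1],d[0]))%360)
print('red ends t',[at_z(t,T(c),.057) for c in((397,60),(437,272))],'model',world(q,.108,.065,.057),world(q,.108,-.065,.057))
print('handle',at_z(t,T((250,200)),.05),tri(t,T((250,200)),s,S((312,200))))
for k,p in(('t',t),('s',s)):
    h=cv2.cvtColor(p['color'],cv2.COLOR_RGB2HSV)
    for cn,(lo,hi) in {'o':((5,150,90),(20,255,255)),'b':((105,150,60),(125,255,255))}.items():
        n,l,st,ce=cv2.connectedComponentsWithStats(cv2.inRange(h,lo,hi))
        for i in range(1,n):
            if st[i,4]>40: print(k,cn,ce[i].round(1),st[i,4],at_z(p,ce[i],.078).round(3))
E
```

```text
ts [ 0.513   0.234  -1.3318  0.1214  0.0787] -76.30891966629113 [ 0.4 -0.   1.1 -1.8  0.2 -0.4  0.2 -0.5 -1.4 -1.9 -0.1 -0.5  0.  -0.4]
t [ 0.5102  0.2361 -1.343   0.1199  0.0798] -76.94911262131744 [ 0.3 -0.1 -0.  -0.2 -0.2  0.2]
s [ 0.5157  0.2312 -1.3186  0.1222  0.0767] -75.55012279284654 [-0.3 -0.3 -0.2 -0.4  0.3  0.3  0.3  0.4]
knob [ 0.5279 -0.0567  0.0843] 0.002596059810465969 [ 0.5269 -0.0575  0.084 ]
hinge [0.4511 0.1078 0.048 ] r 0.18174876295496498 angle 79.06766965944122
red ends t [array([0.6005, 0.1426, 0.057 ]), array([0.471 , 0.1154, 0.057 ])] model [0.6017 0.1444 0.057 ] [0.4754 0.1137 0.057 ]
handle [0.5135 0.2316 0.05  ] (array([0.5146, 0.2331, 0.0451]), np.float64(0.0022068137393553193))
t o [309.  188.5] 125 [ 0.592 -0.176  0.078]
t o [211.5 217.6] 189 [0.489 0.152 0.078]
t o [192.  221.9] 197 [0.474 0.217 0.078]
t o [172.4 226.5] 187 [0.457 0.282 0.078]
t o [348.  237.2] 132 [ 0.43  -0.307  0.078]
t b [340.4 188. ] 131 [ 0.595 -0.283  0.078]
t b [207.1 196.9] 149 [0.559 0.168 0.078]
t b [187.6 201.8] 157 [0.541 0.234 0.078]
t b [168.2 205.8] 144 [0.527 0.299 0.078]
t b [347.2 212.4] 127 [ 0.512 -0.305  0.078]
s o [244.1 130.3] 55 [0.47  0.186 0.078]
s o [222.  231.1] 158 [ 0.593 -0.179  0.078]
s o [149.1 244.7] 167 [ 0.43  -0.31   0.078]
s b [174.1   4.6] 112 [-0.143  0.682  0.078]
s b [272.7 137.5] 304 [0.571 0.201 0.078]
s b [174.1 256.8] 180 [ 0.514 -0.309  0.078]
s b [203.7 262.2] 185 [ 0.596 -0.285  0.078]
```

```bash
python3 - <<'E'
from h import *
np.set_printoptions(precision=4,suppress=True)
c=np.array([.5128,.2342]); R=down(13.7)
p=state()['tcp_pos']; arm.movel([p[0],p[1],.33])
arm.move_to([*c,.2],R); print(state()['joint_pos'],state()['time'])
arm.command_gripper(.05,60)
print('hit',arm.movel([*c,.019],max_speed=.08,until_force=10),state()['tcp_pos'])
arm.command_gripper(0,90); st=state(); print(st['opening'],st['finger_force'],st['contact_force'],st['tcp_pos'])
arm.movel([*c,.019+.068],max_speed=.06); st=state(); print(st['opening'],st['contact_force'],st['moment'],st['joint_pos'],st['time'])
shot('top','t1.png'); shot('scene','s1.png')
a=cv2.imread('pics/t1.png')[160:270,130:290]; b=cv2.imread('pics/s1.png')[70:220,190:340]
cv2.imwrite('pics/z1.png',np.hstack([cv2.resize(a,(436,300)),cv2.resize(b,(300,300))]))
E
```

```text
[12.1954  8.8537 95.341  -0.0087 75.7816 -1.4349] 5.425
hit False [0.5131 0.2343 0.0194]
0.016760674050167023 88.97369384765625 [-1.7777 -0.0607  3.648 ] [0.5128 0.2342 0.0193]
0.017105290253922878 [-0.3144  0.1292 -3.6255] [0.0127 0.0483 0.0112] [ 12.2653  16.3714 100.3803  -0.0012  63.3129  -1.4333] 9.9583
```

View pics/z1.png

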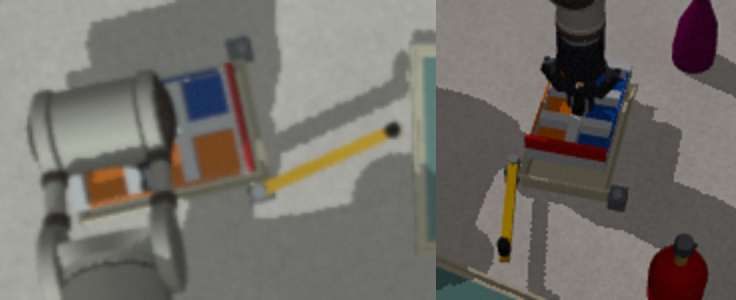

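The insert is held level. j6 is at −1.4°, so a direct half turn is out of range. I'll set it down on the free bench to the left after a quarter turn, regrasp with the gripper flipped, and make the second quarter turn.

```bash
python3 - <<'E'
from h import *
np.set_printoptions(precision=4,suppress=True)
c=np.array([.5128,.2342]); b=np.array([.25,.42]); yaw=np.degrees(np.arctan2(b[1],b[0]))-90
print(yaw)
arm.movel([*c,.115],max_speed=.08)
arm.move_to([*b,.115],down(yaw)); st=state(); print(st['joint_pos'],st['opening'],st['contact_force'])
print('hit',arm.movel([*b,.012],max_speed=.05,until_force=6)); print(state()['tcp_pos'])
arm.command_gripper(.05); p=state()['tcp_pos']; arm.movel([*b,.13],max_speed=.15)
j=np.array(state()['joint_pos']); j[5]-=180; arm.move_joints(j)
arm.move_to([.35,0,.35],down(180+0)) ; st=state(); print(st['joint_pos'],st['time'])
t=shot('top','t2.png'); s=shot('scene','s2.png')
A=cv2.imread('pics/t2.png')[170:290,100:240]; B=cv2.imread('pics/s2.png')[30:200,190:320]
cv2.imwrite('pics/z2.png',np.hstack([cv2.resize(A,(490,420),interpolation=2),cv2.resize(B,(308,403),interpolation=2).repeat(1,0) if 0 else cv2.copyMakeBorder(cv2.resize(B,(308,403),interpolation=2),0,17,0,0,0)]))
E
```

```text
-30.76271953423891
[ 44.9838   3.5275 111.4738  -0.0253  64.9823  75.7482] 0.01670062964384172 [-0.2073  0.1794 -3.353 ]
hit True
[0.25   0.42   0.0143]
[-20.0196 -29.8416 112.0901   0.0023  97.7649 159.9562] 21.4583
```

View pics/z2.png

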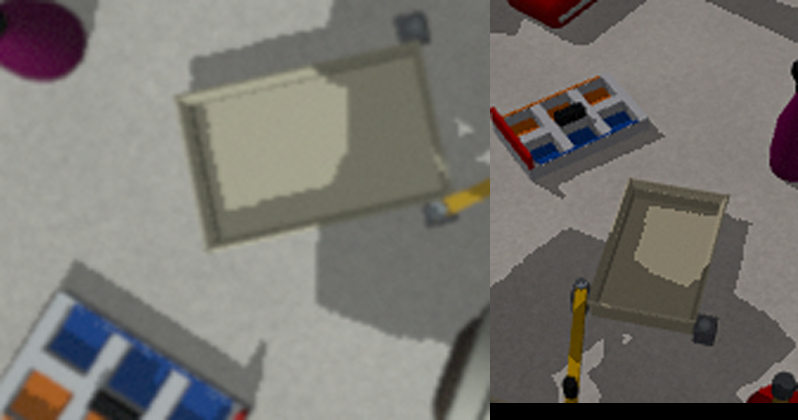

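The insert stands rotated on the bench at lower left, with the housing empty (rim corners clear). I'll measure the handle and refit the housing.

```bash
python3 - <<'E'
from h import *
from scipy.optimize import least_squares
np.set_printoptions(precision=4,suppress=True)
t=shot('top'); s=shot('scene')
T=lambda a:(np.array(a)+.5)/3.5-.5+[100,170]
S=lambda a:(np.array(a)-[490,0]+.5)/2.37-.5+[190,30]
sg=np.array([[-1,1],[1,1],[1,-1],[-1,-1]])
ct=[(178,97),(414,42),(448,195),(208,249)]; cs=[(728,196),(696,329),(591,313),(630,180)]
def world(q,x,y,z): c,n=np.cos(q[2]),np.sin(q[2]); return np.array([q[0]+c*x-n*y,q[1]+n*x+c*y,z])
def res(q,u):
    r=[]
    for k,a,b in zip(sg,ct,cs):
        X=world(q,k[0]*q[3],k[1]*q[4],.037)
        if 't' in u: r+=list(proj(t,X)-T(a))
        if 's' in u: r+=list(proj(s,X)-S(b))
    return r
for u in('ts','t','s'):
    f=least_squares(res,[.513,.234,-1.33,.122,.078],args=(u,)); print(u,f.x,np.degrees(f.x[2]),np.round(f.fun,1))
def blob(img,r0,r1,c0,c1):
    g=img[r0:r1,c0:c1].max(2); n,l,st,ce=cv2.connectedComponentsWithStats((g<48).astype(np.uint8))
    i=1+np.argmax(st[1:,4]); pts=np.argwhere(l==i)[:,::-1].astype(np.float32)
    return ce[i]+[c0,r0],st[i,4],cv2.minAreaRect(pts)
bt=blob(t['color'],275,300,120,145); bs=blob(s['color'],65,90,212,235); print(bt,bs)
print('bench handle',tri(t,bt[0],s,bs[0]),at_z(t,bt[0],.036))
r=lambda f:cv2.cvtColor(cv2.imread(f),cv2.COLOR_BGR2RGB)
bt=blob(r('pics/t0.png'),200,225,175,205); bs=blob(r('pics/s0.png'),120,145,250,275); print(bt,bs)
print('orig handle',tri(t,bt[0],s,bs[0]),at_z(t,bt[0],.041))
print(imaging.look_for(t,'insert_handle')[:2],imaging.look_for(s,'insert_handle')[:2])
E
```

```text
ts [ 0.5149  0.2304 -1.3213  0.1245  0.0772] -75.70427451485028 [-0.1 -0.5 -0.3 -0.8  2.1 -1.4 -0.4 -2.9  2.5 -2.  -0.9 -4.1  0.8 -0.5
 -0.  -0.6]
t [ 0.511   0.235  -1.3333  0.1207  0.0774] -76.39411467493889 [-0.2 -0.2  0.1  0.2 -0.  -0.1  0.2  0.1]
s [ 0.5202  0.223  -1.306   0.1295  0.0764] -74.82608160360218 [-0.3 -0.3  0.2  0.3 -0.2 -0.4  0.2  0.3]
(array([132.4231, 286.7949]), np.int32(78), ((12.44117546081543, 11.764705657958984), (13.205390930175781, 5.65945291519165), 30.963756561279297)) (array([223.2841,  77.9773]), np.int32(88), ((11.232758522033691, 13.043105125427246), (6.827935695648193, 12.99933910369873), 66.80140686035156))
bench handle (array([0.2496, 0.4215, 0.0303]), np.float64(0.0012378272260569543)) [0.2509 0.4202 0.036 ]
(array([188.7885, 210.9231]), np.int32(52), ((13.823530197143555, 10.794118881225586), (3.8805696964263916, 12.854387283325195), 75.96376037597656)) (array([261.4706, 132.8353]), np.int32(85), ((11.537735939025879, 12.867923736572266), (6.181224346160889, 14.010775566101074), 15.945395469665527))
orig handle (array([0.5116, 0.2352, 0.0352]), np.float64(0.0007422255886544388)) [0.5117 0.2345 0.041 ]
[{'uv': [135.6, 285.8], 'confidence': 0.67}] [{'uv': [221.0, 80.8], 'confidence': 0.97}]
```

```bash
python3 - <<'E'
from h import *
np.set_printoptions(precision=4,suppress=True)
b=np.array([.2505,.421]); c=np.array([.5118,.2347]); 
arm.move_to([*b,.13],down(149.24)); print(state()['joint_pos'])
arm.movel([*b,.0145],max_speed=.08,until_force=8)
arm.command_gripper(0,90); print(state()['opening'])
arm.movel([*b,.115],max_speed=.08)
arm.move_to([*c,.115],down(13.65)); st=state(); print(st['joint_pos'],st['opening'],st['contact_force'])
arm.movel([*c,.06],max_speed=.06)
print('hit',arm.movel([*c,.019],max_speed=.03,until_force=8)); st=state(); print(st['tcp_pos'],st['contact_force'],st['moment'],st['opening'],st['time'])
E
```

```text
[  45.0614    2.4431  110.6929   -0.0026   66.8495 -104.1511]
0.01679985211206457
[12.3866 14.0647 99.5934  0.0141 66.3812 -1.3485] 0.016693392707354048 [-0.4298 -0.1064 -2.9657]
hit True
[0.5119 0.2338 0.0412] [ 0.984  -2.216   2.0252] [ 0.0918 -0.121  -0.1135] 0.01674637943321226 32.35
```

```bash
python3 - <<'E'
from h import *
np.set_printoptions(precision=4,suppress=True)
xh=np.array([.236,-.972]); yh=np.array([.972,.236]); c=np.array([.5118,.2347]); f0=np.array([-.43,-.11])
R=down(13.65)
d=np.zeros(2)
st=state()
for i in range(5):
    f=np.array(st['contact_force'][:2])-f0; fx,fy=f@xh,f@yh
    d+=[np.clip(fx*.8,-2,2)*1e-3,np.clip(fy*.8,-1.5,1.5)*1e-3]
    g=c+d[0]*xh+d[1]*yh
    z=state()['tcp_pos'][2]; arm.movel([*g,z+.004],R,max_speed=.03)
    hit=arm.movel([*g,.0185],max_speed=.03,until_force=9); st=state()
    print(d*1e3,hit,st['tcp_pos'],st['contact_force'],st['moment'])
    if st['tcp_pos'][2]<.0215: break
print(st['time'],st['opening'])
E
```

```text
[1.9046 0.7019] True [0.5129 0.2326 0.0371] [ 1.6161 -1.6934  1.6766] [ 0.3039 -0.1101  0.0457]
[3.5221 1.994 ] True [0.5132 0.2319 0.0211] [0.7309 2.0134 2.9695] [-0.2434 -0.3953  0.0157]
34.075 0.016733380925026853
```

```bash
python3 - <<'E'
from h import *
np.set_printoptions(precision=4,suppress=True)
p=np.array(state()['tcp_pos']); xh=np.array([.236,-.972])
g=p[:2]-.0005*xh
print(arm.movel([*g,.017],max_speed=.02,until_force=12)); st=state(); print(st['tcp_pos'],st['contact_force'],st['moment'])
arm.command_gripper(.05); print(state()['tcp_pos'],state()['contact_force'])
arm.movel([*g,.2],max_speed=.15)
arm.move_to([.35,-.0,.35],down(90)); print(state()['joint_pos'],state()['time'])
t=shot('top','t3.png'); s=shot('scene','s3.png')
A=t['color'][175:250,145:285]; B=s['color'][95:205,205:295]
A=cv2.resize(A,(448,240),interpolation=2);B=cv2.resize(B,(343,420),interpolation=2)
cv2.imwrite('pics/z3.png',cv2.cvtColor(np.hstack([cv2.copyMakeBorder(A,0,180,0,0,0),B]),4))
E
```

```text
True
[0.5132 0.2323 0.02  ] [-2.793   0.1195  5.5881] [-0.4073 -0.1707 -0.0491]
[0.5119 0.2321 0.0189] [ 1.0274 -0.4454 -0.6686]
[ -20.0112  -29.8091  112.0943    0.0065   97.7501 -109.9998] 37.7167
```

View pics/z3.png

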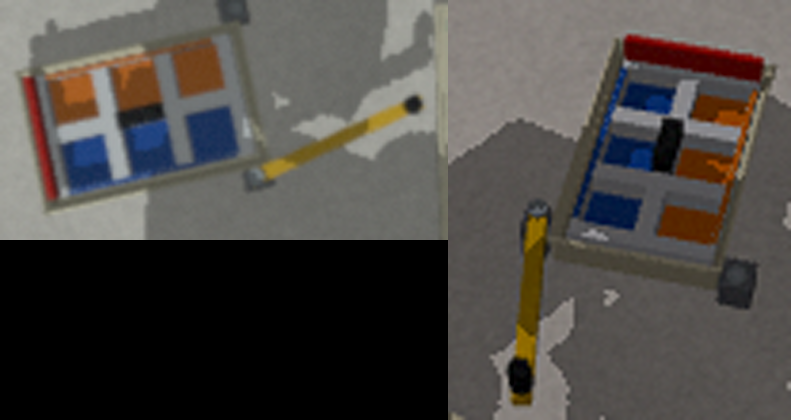

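The insert is seated, with the red plate at the far end and the wells oriented right. Next I'll place the first jar, locating jars afresh before each pick.

```bash
cat > jar.py <<'E'
from h import *
C=np.array([.5130,.2328]); A=np.radians(-76.35); X=np.array([np.cos(A),np.sin(A)]); Y=np.array([-X[1],X[0]])
HSV={'o':((5,150,70),(20,255,255)),'b':((105,150,50),(125,255,255))}
def jars(col):
    out=[]
    t,s=shot('top'),shot('scene')
    L=[]
    for p in(t,s):
        n,l,st,ce=cv2.connectedComponentsWithStats(cv2.inRange(cv2.cvtColor(p['color'],cv2.COLOR_RGB2HSV),*HSV[col]))
        L.append([w for w in (at_z(p,ce[i],.077)[:2] for i in range(1,n) if st[i,4]>40) if w[1]<-.05])
    for a in L[0]:
        b=[w for w in L[1] if np.linalg.norm(w-a)<.02]
        out.append((a+b[0])/2 if b else a); print('  jar',col,np.round(a,3),[np.round(w,3) for w in b])
    return out
def put(col,wx,wy):
    J=jars(col); P=min(J,key=lambda w:abs(w[1])); w=C+wx*X+wy*Y
    arm.command_gripper(.078,45)
    arm.move_to([*P,.17],down(100)); 
    print(' desc hit',arm.movel([*P,.043],max_speed=.12,until_force=8))
    arm.command_gripper(.0,45); print(' open',state()['opening'])
    arm.movel([*P,.19],max_speed=.15)
    arm.move_to([*w,.19],down(13.65)); print(' open',state()['opening'])
    if state()['opening']<.035: return 'lost'
    arm.movel([*w,.085],max_speed=.15)
    hit=arm.movel([*w,.043],max_speed=.04,until_force=5); st=state()
    print(' put',hit,np.round(st['tcp_pos'],4),np.round(st['contact_force'],1),np.round(st['moment'],2))
    if st['tcp_pos'][2]>.050: return 'high'
    arm.command_gripper(.058); arm.movel([*w,.19],max_speed=.15); print(' t',state()['time']); return 'ok'
E
python3 -c "
from jar import *
print(put('o',-.07,.035))"
```

```text
jar o [ 0.592 -0.177] [array([ 0.595, -0.182])]
  jar o [ 0.429 -0.307] [array([ 0.432, -0.313])]
 desc hit False
 open 0.04288306021164216
 open 0.04314835665941282
 put True [0.53   0.3089 0.0467] [-0.4 -0.   3.8] [ 0.05  0.19 -0.03]
 t 47.525
ok
```

```bash
python3 -c "
from jar import *
for a in(('o',.07,.035),('b',-.07,-.035),('b',.07,-.035)):
    r=put(*a); print(a,r)
    if r!='ok': break
t=shot('top','t4.png'); s=shot('scene','s4.png')
A=cv2.resize(t['color'][150:270,130:400],(540,240),interpolation=2);B=s['color'][70:300,110:300]
B=cv2.resize(B,(250,303),interpolation=2)
cv2.imwrite('pics/z4.png',cv2.cvtColor(np.hstack([cv2.copyMakeBorder(A,0,63,0,0,0),B]),4))
"
```

```text
jar o [ 0.43  -0.307] [array([ 0.432, -0.313])]
 desc hit False
 open 0.04318085127507374
 open 0.042890180836753375
 put True [0.5631 0.173  0.0467] [-0.4  0.2  3.8] [-0.03  0.32 -0.03]
 t 58.25
('o', 0.07, 0.035) ok
  jar b [ 0.595 -0.283] [array([ 0.598, -0.288])]
  jar b [ 0.493 -0.27 ] [array([ 0.496, -0.276])]
 desc hit False
 open 0.04302457237239512
 open 0.043033048244648806
 put True [0.462  0.2924 0.0467] [-0.1  0.5  4.2] [-0.05  0.21  0.05]
 t 68.7583
('b', -0.07, -0.035) ok
  jar b [ 0.595 -0.283] [array([ 0.597, -0.288])]
 desc hit False
 open 0.04300260814577165
 open 0.043324912715263585
 put True [0.4951 0.1565 0.0468] [-0.9  0.4  5.3] [-0.11  0.23  0.02]
 t 79.1167
('b', 0.07, -0.035) ok
```

View pics/z4.png

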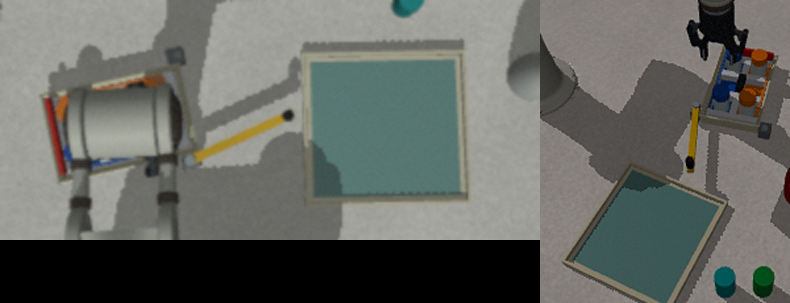

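The tray is empty and all four jars are down (placing z .0467 each). Now the keeper: I'll cage the knob loosely between the fingers and sweep it along the arc.

```bash
python3 - <<'E'
from jar import *
np.set_printoptions(precision=4,suppress=True)
H=C+.108*X-.09*Y
K=np.array([.5273,-.0572]); d=K-H; a0=np.degrees(np.arctan2(d[1],d[0])); print(H,np.hypot(*d),a0)
def pt(a): return H+.183*np.array([np.cos(np.radians(a)),np.sin(np.radians(a))])
arm.move_to([*pt(a0),.16],down(a0+90)); arm.command_gripper(.036,40)
print('hit',arm.movel([*pt(a0),.059],max_speed=.08,until_force=6)); print(state()['tcp_pos'])
arm.command_gripper(.027); 
end=13.65
for a in np.append(np.arange(a0+7,end-16,7),end-14):
    h=arm.movel([*pt(a),.059],down(a+90),max_speed=.07,until_force=15)
    if h: print('stop',a,state()['contact_force']); break
st=state(); print(a,st['tcp_pos'],st['contact_force'],st['time'])
t=shot('top','t5.png'); s=shot('scene','s5.png')
A=cv2.resize(t['color'][150:270,130:330],(450,270),interpolation=2);B=cv2.resize(s['color'][70:220,180:330],(340,340),interpolation=2)
cv2.imwrite('pics/z5.png',cv2.cvtColor(np.hstack([cv2.copyMakeBorder(A,0,70,0,0,0),B]),4))
E
```

```text
[0.451  0.1066] 0.18069701790173484 -65.03316747969312
hit False
[ 0.5288 -0.0595  0.0596]
-0.34999999999999964 [0.634  0.1052 0.059 ] [ 0.6178 -0.3864  0.1731] 86.3917
```

View pics/z5.png

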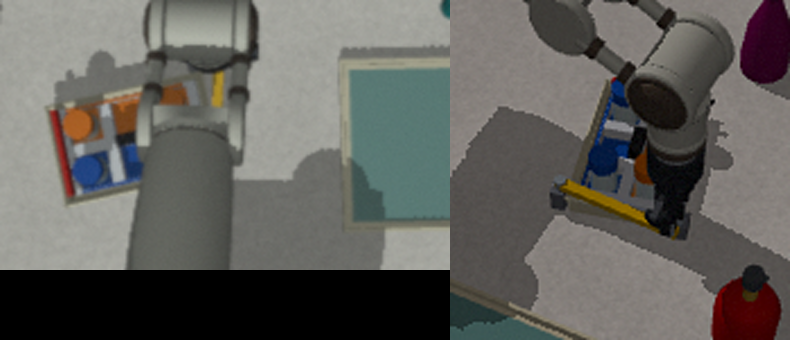

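The bar follows and is nearly shut over the ledge. Pressing it through the catch.

```bash
python3 - <<'E'
from jar import *
np.set_printoptions(precision=4,suppress=True)
H=C+.108*X-.09*Y
def pt(a): return H+.183*np.array([np.cos(np.radians(a)),np.sin(np.radians(a))])
ang=lambda:np.degrees(np.arctan2(*(np.array(state()['tcp_pos'][:2])-H)[::-1]))-13.65
for da,f in((-10,18),(-6,18),(-3,18),(-1,18),(0,18),(1,18),(2,18),(3.,18),(4,18),(5,18)):
    a=13.65+da; h=arm.movel([*pt(a),.059],down(a+90),max_speed=.03,until_force=f)
    st=state(); print(da,h,ang().round(2),st['contact_force'][:2],np.linalg.norm(st['contact_force'][:2]).round(1))
    if h or np.linalg.norm(st['contact_force'][:2])>18: break
print(st['time'])
E
```

```text
-10 False -9.93 [-0.2095 -0.2244] 0.3
-6 False -5.91 [ 0.187  -0.2794] 0.3
-3 False -2.78 [ 1.0933 -0.596 ] 1.2
-1 False -0.86 [-0.0412 -0.3576] 0.4
0 False 0.08 [-0.1451 -0.2866] 0.3
1 False 1.06 [ 0.1852 -0.2198] 0.3
2 False 1.35 [ 1.6764 -7.2334] 7.4
3.0 False 1.48 [  2.0194 -15.0771] 15.2
4 False 1.61 [  4.348  -24.2365] 24.6
89.7667
```

```bash
python3 - <<'E'
from jar import *
H=C+.108*X-.09*Y
a=13.65+.3; g=H+.183*np.array([np.cos(np.radians(a)),np.sin(np.radians(a))])
arm.movel([*g,.059],down(a+90),max_speed=.03); print(np.round(state()['contact_force'],1))
arm.movel([*g,.2],max_speed=.1)
arm.move_to([.33,-.1,.35],down(90))
t=shot('top','t6.png'); s=shot('scene','s6.png')
A=cv2.resize(t['color'][170:250,140:260],(420,280),interpolation=2);B=cv2.resize(s['color'][90:205,200:300],(374,430),interpolation=2)
cv2.imwrite('pics/z6.png',cv2.cvtColor(np.hstack([cv2.copyMakeBorder(A,0,150,0,0,0),B]),4)); print(state()['time'])
E
```

```text
[ 0.7  0.1 -0.2]
93.5083
```

View pics/z6.png

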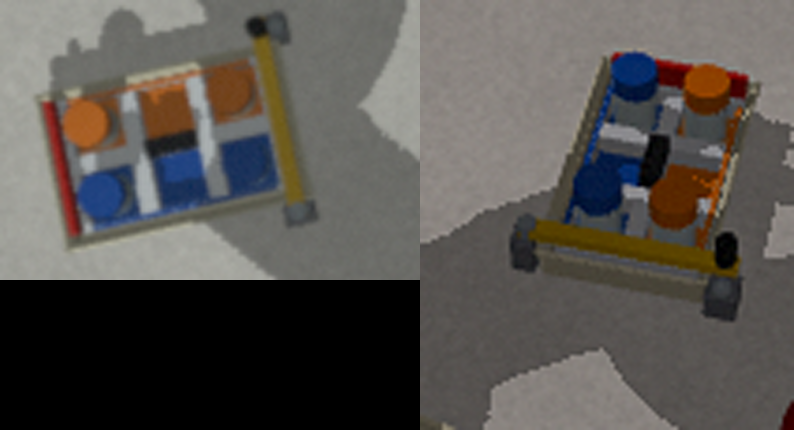

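The bar lies parallel to the red plate and at the stop, and all four jars stand upright in wells of their own colour. Handing in.

```bash
python3 -c "
from h import *
print(arm.hand_in())"
```

```text
the job is handed in; nothing more can be done
None
```

I handed the job in after about 94 s of the 210 s allowed. The insert is turned and seated with its red plate away from the keeper, all four jars from the tray stand in wells of their own cap colour, and the keeper bar is at its stop. The hand-in call returned no verdict.

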